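# Clamp the seat-press block in the bench quick clamp

## Task

Clamp the black nylon block in the quick clamp so that seats can be pressed in it: slide it lengthwise between the two jaws, flat on the bench, until its end is flush against the plywood strip, then squeeze and release the trigger again and again until the sliding jaw has closed up and grips the block firmly between both pads. Draw the jaw in with the trigger only - do not push the jaw itself - and leave the trigger released and the jar, the pick and the brass tee where they are.

Things in the scene. Friction and masses are not known exactly. Their poses are not given: they have to be found in the camera images.
- clamp: Bar clamp lying on its side, fixed on a plywood strip 15 mm thick. Origin: bench top under the bar, level with the fixed pad's face; z up; y along the bar from fixed to sliding jaw; +x to the pistol grip, -x to the open throat facing the robot. Strip's front edge (the stop) at x=-18 mm; jaws reach to x=-58 mm, 45 mm high. Black housing: x -58..22, y -70..0, 51 mm high. Bar tail to y=-230 mm.
- clamp_bar: Toothed steel bar (20x8 mm, 32 mm up) with black sliding jaw; slides along the clamp's y only, drawn in by the trigger, held by a brake (about 25 N). Axes as the clamp. Origin: over the bar's axis at bench height, level with the uncompressed pad's face; its y from clamp is the pads' opening (54 to 62 mm at start; block 40 mm). The jaw reaches 30 mm beyond it in +y.
- sliding_pad: Rubber pad on the sliding jaw, 28 mm wide (clamp x -52..-24 mm), z 4..32 mm, 8 mm thick. Origin and axes as clamp_bar, but it springs back under load, 6 N per mm up to 4 mm, then is hard: its y in the clamp_bar frame shows the grip.
- fixed_pad: Like pad on the fixed jaw, immobile. Origin and axes as the clamp; its face is the plane y=0.
- trigger (a joint): Clamp trigger, rad: 0 released (springs back by itself), 0.18 fully squeezed. Turns level about a pin at clamp x=-28, y=-31 mm. A full squeeze draws the bar in about 5.5 mm (one tooth; the first may give less); let it return to 0 each time. At trigger_front it needs about 13 N running free, 20 N against a gripped part. Once the grip is firm the trigger is stiff and the jaw no longer advances.
- trigger_front (a point): Centre of the trigger's front face, where a finger pulls, 33 mm above the bench; trigger 22..44 mm high, 12 mm thick, running along clamp x from 40 mm before this point to 45 mm beyond it. Moves about 18 mm towards the handle (clamp -y) at full squeeze. Axes as the clamp when released.
- handle_back (a point): Centre of the handle's back face (away from the trigger), opposite trigger_front, 33 mm above the bench; fixed. Handle 24 mm thick, 20..46 mm above the bench, clamp x 22..123 mm, leaning 0.18 rad to -y so that the squeezed trigger lies along it. Outer span to trigger_front 57 mm released, 39 mm squeezed; free on both outer sides.
- strip_edge (a point): Point on the front edge of the plywood strip midway between the open jaws, 7.5 mm above the bench; axes as the clamp. Fixed.
- block_center (a point): Centre of the black nylon block, 40 (x) x 62 (y) x 32 mm (z), 0.14 kg, with a ringed and a small hole in its top. Starts flat on the bench in front of the clamp. Long axis = its own y. Either end may go to the strip. Home: centre at clamp x=-49 mm, its y axis along the clamp's x.
- jar: Bystander: white jar with black lid, 45 mm across, 55 mm tall; origin at its underside.
- pick: Bystander: blue-handled pick, 111 mm long, 10 mm thick, lying flat; origin at its underside.
- tee: Bystander: brass tee fitting, 44x62x19 mm; origin at its underside.
There are look-alikes about, which are no part of the job. What is shaped like the part that bears block_center but turquoise is not meant.

How it is judged:
On the way, in this order (a step that is already met when the one before it is completed fails the run):
1. the block lies home: lengthwise between the open jaws, its end against the plywood strip (x of block_center in the frame of clamp between -0.0525 and -0.045 m and y of block_center in the frame of clamp between 0.015 and 0.045 m and height (world z) of block_center below 0.022 m), for 0.2 s.
2. the trigger is squeezed (value of joint trigger above 0.1 rad).
3. the pads grip the block from both sides (contact force between each of sliding_pad, fixed_pad and block above 10 N), for 0.2 s.
At the end, for the whole second after the job is handed in: The block is held between the two pads with at least 10 N on each, flat on the bench and upright (within 0.06 rad), lengthwise and square to the jaws (within 0.06 rad), its end within 3.5 mm of the plywood strip; the trigger is released (below 0.03 rad) (all of step 3 and x of block_center in the frame of clamp between -0.0525 and -0.045 m and angle between the y axis of block_center and the x axis of clamp, either way round below 0.06 rad and angle between block_center's own z axis and vertical below 0.06 rad and height (world z) of block_center below 0.02 m and value of joint trigger below 0.03 rad and linear speed of block below 0.01 m/s); the robot touches nothing.
It fails at once if the sliding jaw or the bar is pushed by the robot (more than 15 N) (contact force between any of the fingers, the arm and clamp_bar above 15 N).
It fails at once if the jar, the pick or the brass tee is moved (more than 20 mm) (distance of any of jar, pick, tee from where it was at the start of the episode above 0.02 m).
It also fails if it takes over 59 s, if anything falls off the work surface, if the arm or the gripper's body presses on something with over 40 N, if the wrist force passes 120 N, or if a joint passes its speed limit or range.

## Robot

A 6-joint arm with a two-finger parallel gripper is mounted at the origin on a cart in front of the work surface, level with it; the furniture and walls round the work are solid. World frame = base frame: x ahead of the robot, y to its left, z up, the work surface at z = 0. Lengths are in m, angles in rad, forces in N, time in s.
With the tool pointing down it reaches from about 0.35 to 1 m from the base axis. Payload 7.1 kg.
Tool frame: the origin (TCP) lies at the very end of the fingers, on their centre line; the grasp point (between the pads) lies 19 mm behind it; z points along the fingers, y is the line along which they close (so a half turn about z gives the same grasp; the last joint's range is limited). The gripper opens to 85 mm and grips with 20 to 120 N. Pads are 22 mm wide; open, the fingers measure 114 mm over their backs; the gripper's body (76 mm by 85 mm) begins 54 mm behind the grasp point. The pads swing forward as they close: fully open they stand 13 mm farther back than shut.
Start: joints at [1.317, 0.423, 1.63, -0, 1.089, -0.019], TCP at [0.145, 0.608, 0.231] pointing down, gripper open.
Joint ranges: [-3, 3], [-0.9, 2.11], [0.09, 2.58], [-1.31, 4.45], [0.11, 2.69], [-2.54, 2.54]. Speed limits (rad/s): [2.39, 2.39, 3.01, 3.14, 3.14, 3.14].

## Interface

Orientations are given as a rotation vector (axis times angle).
In Python, from workcell import telemetry, imaging, job gives the robot as it stands. The module is installed in compiled form; this text tells all that it offers.
- The arm moves only by the tool servo_tool, never from a script. Its argument "increments" is a list of rows, each a list of 4 numbers: the shift along the tool's x, y, z in m, then the turn about the tool's z in degrees. A call has 1 to 5 rows; each row shifts and turns the commanded pose from where the row before left it, along the tool's axes as they then stand; what a row does not reach is not made up. A row lasts 1/8 s, in which the tool goes at most 62.5 mm and 10.7 degrees, less where a joint would pass 70% of its speed; a pose out of reach is approached as far as the arm can. A call with a gripper value outside its range is refused whole. "fingers" is the closure, from 0 (fully open) to 1 (shut), set as the call begins (left out, the last holds). The fingers move at their own pace and stop on an object; the grip force is fixed at half the most. Time passes only in rows, so rows that do not move let the fingers close. It gives the time, the measured TCP pose, the force, the opening and the grip force at its end, in the units of the state.
- telemetry.sense(): the state, without advancing time (a new reading comes with each control period).
- imaging.snapshot(name): name is "side" or "top" or "wrist"; returns a dict with "color" (400x640x3 uint8, red, green, blue), "fx", "fy", "cx", "cy" (pixels), "T" (4x4, takes a point from camera to world coordinates); the wrist camera has in their place "mount" (4x4, takes a point from camera to tool coordinates, whose origin is the TCP and whose axes are the flange's). Camera axes: x right, y down, z forward; pixel columns grow to the right and rows downward; lengths in m; the calibration is good to about 2 mm. A picture is of the moment at which its call begins: read the wrist's pose just before it. There is no depth.
- job.sign_off(): hands the job in; it is judged then, once.
The state is a dict: "t": time; "q": joint angles; "joint_vel": joint speeds; "joint_efforts": joint torques, N m; "position": TCP position; "tcp_rot": TCP orientation; "wrist_force": force on the tool from outside, world axes, zero at the start; "ft_torque": the same for the moment, N m; "gripper_width": finger opening in m; "grasp_force": force on a finger pad.
Only numpy, scipy, OpenCV 4.12 (cv2) and the standard library are available. Lean on these libraries where they do the work, as an engineer would, in place of code of your own. Each camera call takes 0.05 s, during which the arm holds its last target. There are 200 camera calls.

## Working session

There is one attempt and no reset: what is moved stays moved. The work goes in short steps, Python scripts to look and compute and a tool call to move; the robot and the scene stay as the last step left them, time stands still between calls to the robot, and variables do not carry over. Pictures are saved under pics/ and viewed, at most 10 in all, crops included, and the job is handed in when it is done.

Besides the shell and the picture viewer there is one more tool, called as name([rows], argument=value, ...), one row to a line, values as JSON. servo_tool: Moves the arm, as the interface text tells. Its arguments: {"type":"object","properties":{"increments":{"type":"array","items":{"type":"array","items":{"type":"number"}}},"fingers":{"type":"number"}},"required":["increments"]}

```bash
mkdir -p pics
python3 - <<'E'
from workcell import telemetry, imaging
import cv2, pickle
print(telemetry.sense())
for n in("top","side"):
    s=imaging.snapshot(n); pickle.dump(s,open(n+".pkl","wb"))
    cv2.imwrite(f"pics/{n}0.png",s["color"][:,:,::-1])
    print(n,s["fx"],s["cx"],s["cy"],s["T"].round(4).tolist())
E
```

```text
{'t': 0.0, 'q': array([ 1.31702449e+00,  4.23843329e-01,  1.63072426e+00, -3.40646923e-05,
        1.08859243e+00, -1.89991096e-02]), 'joint_vel': array([-1.46182492e-03,  4.74909775e-04,  2.78060682e-04, -5.37583352e-05,
       -7.55189043e-04, -6.89528485e-04]), 'joint_efforts': array([-1.39459797e-03, -5.57399976e+01, -2.81738663e+01, -3.52863833e-05,
        7.46835780e-03, -9.81066108e-06]), 'position': array([0.14523018, 0.60731172, 0.23053068]), 'tcp_rot': array([-3.67887536e-01, -3.11979263e+00,  2.44543996e-03]), 'wrist_force': array([-0.01155015, -0.28103402,  0.2498436 ]), 'ft_torque': array([ 0.01388158, -0.01025507,  0.01555633]), 'grasp_force': 0.0, 'gripper_width': 0.08514460119302061}
top 366.0673074908658 319.4765147533604 204.1299876119283 [[-0.013, -0.9914, 0.13, 0.4425], [-0.9996, 0.0164, 0.0251, -0.1071], [-0.027, -0.1296, -0.9912, 0.9135], [0.0, 0.0, 0.0, 1.0]]
side 406.78404156689874 316.40612871637853 200.14240933979633 [[0.692, 0.6388, -0.3362, 0.9035], [0.7218, -0.6179, 0.3117, -0.4306], [-0.0086, -0.4583, -0.8887, 0.9704], [0.0, 0.0, 0.0, 1.0]]
```

View pics/top0.png

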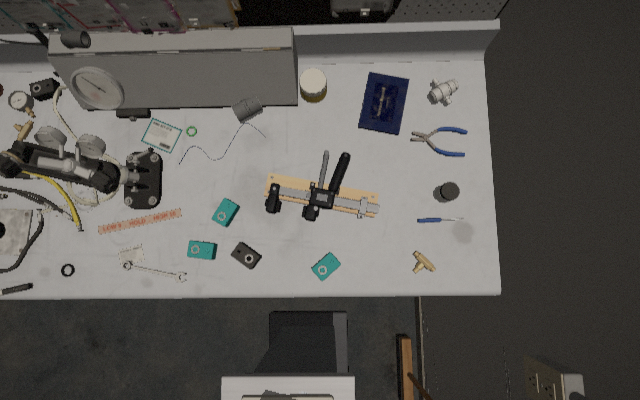

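View pics/side0.png

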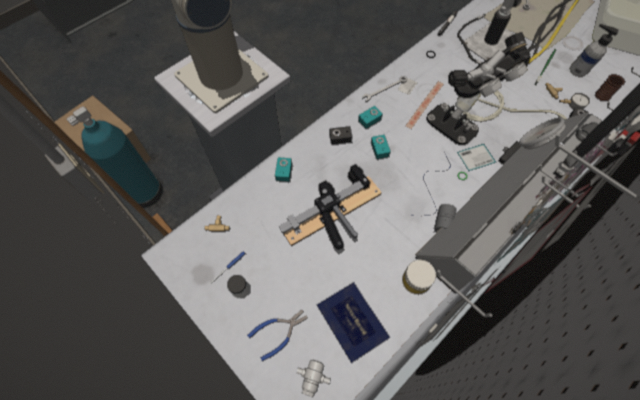

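The top view shows the black block at about (246,256). The turquoise look-alikes are at (225,212), (202,250) and (325,266). Other dark items are the grey box at (247,107) and the jar lid at (446,191). I choose (246,256) because it is black with a ringed hole, and I'll check it in a close crop. The clamp spans (270,200) to (378,210), with its handle at (340,165) and trigger at (324,165).

Run:
```python
import cv2,numpy as np
a=cv2.imread("pics/top0.png"); 
c=cv2.resize(a[145:280,222:390],None,fx=4.7,fy=4.4,interpolation=cv2.INTER_CUBIC)
c=(255*(c/255.)**.6).astype('uint8')
for u in range(230,390,20): cv2.putText(c,str(u),(int((u-222)*4.7),10),0,.35,(0,0,255)); cv2.line(c,(int((u-222)*4.7),12),(int((u-222)*4.7),18),(0,0,255))
for v in range(150,280,10): cv2.putText(c,str(v),(0,int((v-145)*4.4)),0,.35,(0,0,255))
cv2.imwrite("pics/c1.png",c)
b=cv2.imread("pics/side0.png")
c=cv2.resize(b[120:260,265:400],None,fx=5,fy=4.2,interpolation=cv2.INTER_CUBIC)
c=(255*(c/255.)**.6).astype('uint8')
for u in range(270,400,20): cv2.putText(c,str(u),(int((u-265)*5),10),0,.35,(0,0,255)); cv2.line(c,(int((u-265)*5),12),(int((u-265)*5),18),(0,0,255))
for v in range(130,260,10): cv2.putText(c,str(v),(0,int((v-120)*4.2)),0,.35,(0,0,255))
cv2.imwrite("pics/c2.png",c)
```

```text
(no output)
```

View pics/c1.png

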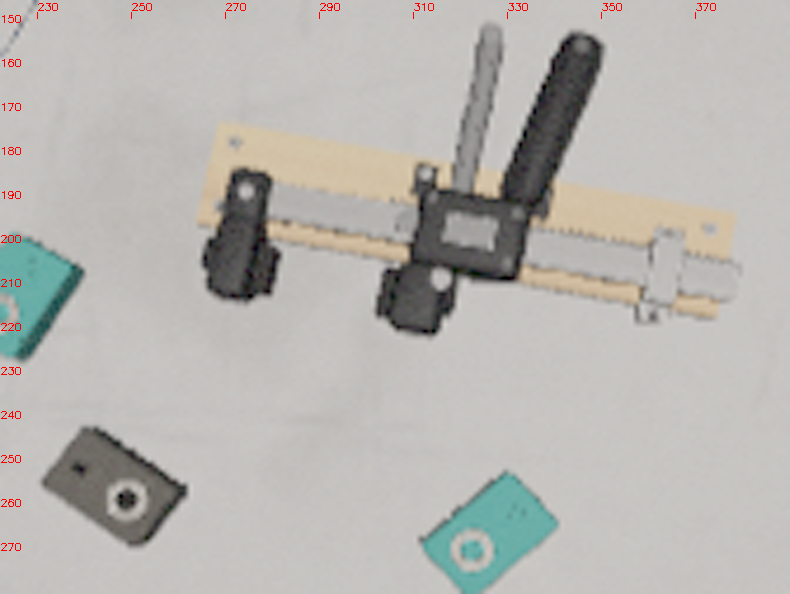

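View pics/c2.png

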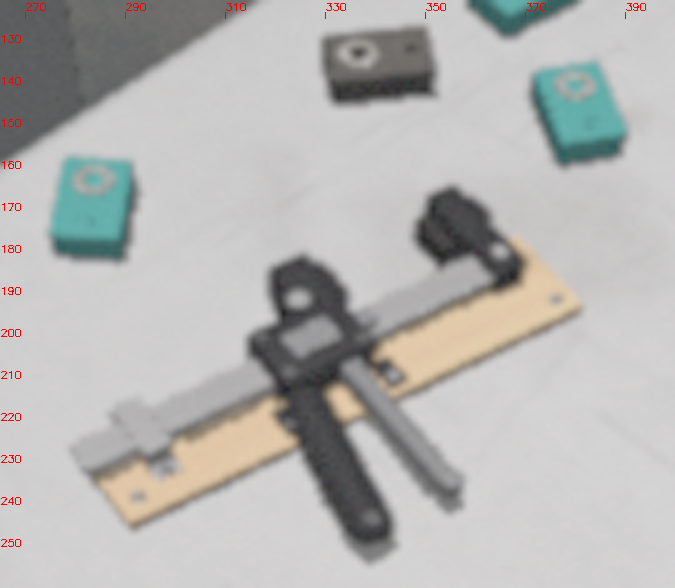

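The crop confirms it. The black block's top corners are at about (241.6,242), (262,256), (251,269) and (231,254.5), and it has a ringed hole. The clamp's throat opens towards the robot. Next I'll compute rough poses.

```bash
cat > h.py <<'E'
import numpy as np, cv2, pickle
from scipy.spatial.transform import Rotation as R
def ray(s,uv,z,T=None):
    T=s["T"] if T is None else T
    uv=np.atleast_2d(np.array(uv,float)); z=np.broadcast_to(z,len(uv))
    d=np.c_[(uv[:,0]-s["cx"])/s["fx"],(uv[:,1]-s["cy"])/s["fy"],np.ones(len(uv))]@T[:3,:3].T
    return T[:3,3]+d*((z-T[2,3])/d[:,2])[:,None]
def proj(s,P,T=None):
    T=s["T"] if T is None else T
    p=(np.atleast_2d(P)-T[:3,3])@T[:3,:3]
    return np.c_[s["fx"]*p[:,0]/p[:,2]+s["cx"],s["fy"]*p[:,1]/p[:,2]+s["cy"]]
def wristT(s,st):
    W=np.eye(4);W[:3,:3]=R.from_rotvec(st["tcp_rot"]).as_matrix();W[:3,3]=st["position"];return W@s["mount"]
E
python3 - <<'E'
from h import *
s=pickle.load(open("top.pkl","rb"));f=lambda p:np.array(p)/[4.7,4.4]+[222,145]
g=lambda p,z:ray(s,f(p),z)[:,:2].round(4)
b=g([(92,428),(187,490),(137,546),(42,482)],.032);print("block",b.tolist(),b.mean(0),np.linalg.norm(np.diff(b,axis=0),axis=1))
e=g([(197,225),(717,318)],.015);k=g([(218,122),(735,212)],.015)
print("edge",e,"back",k); 
for q in(e,k): d=q[0]-q[1];print(np.degrees(np.arctan2(d[1],d[0])))
print("tail",g([(738,280)],.036),"handle end",g([(582,40)],.046),"trig end",g([(490,25)],.044))
print("jar,pick,tee",ray(s,[(446,191),(440,220),(423,261)],.02)[:,:2].round(3).tolist())
from workcell import telemetry,imaging
st=telemetry.sense();print(R.from_rotvec(st["tcp_rot"]).as_matrix().round(3))
w=imaging.snapshot("wrist");print(w["mount"].round(4),w["fx"],w["cx"],w["cy"])
E
```

```text
block [[0.4685, 0.1042], [0.4342, 0.055], [0.4045, 0.0803], [0.4395, 0.1295]] [0.436675 0.09225 ] [0.05997608 0.03901513 0.06037914]
edge [[ 0.5827  0.0539]
 [ 0.5255 -0.2192]] back [[ 0.642   0.0431]
 [ 0.5852 -0.2306]]
78.17056566249698
78.27602398691357
tail [[ 0.5442 -0.2279]] handle end [[ 0.6778 -0.1508]] trig end [[ 0.6878 -0.1034]]
jar,pick,tee [[0.587, -0.395], [0.516, -0.377], [0.418, -0.331]]
[[-0.973  0.233 -0.   ]
 [ 0.233  0.973 -0.001]
 [ 0.    -0.001 -1.   ]]
[[ 2.000e-04 -9.593e-01 -2.823e-01  7.140e-02]
 [ 1.000e+00  2.000e-04  1.000e-04  1.100e-03]
 [-0.000e+00 -2.823e-01  9.593e-01 -1.422e-01]
 [ 0.000e+00  0.000e+00  0.000e+00  1.000e+00]] 303.92743526794936 321.201611882179 204.5188219902196
```

servo_tool([
  [-0.029,-0.0334,0.003,0],
  [-0.029,-0.0334,0.003,0],
  [-0.029,-0.0334,0.003,0],
  [-0.029,-0.0334,0.003,0],
  [-0.029,-0.0334,0.003,0],
])

```text
t: 0.78
position: [0.2479, 0.4103, 0.2161]
tcp_rot: [0.368, 3.12, -0.0]
wrist_force: [0.5, 0.5, 0.5]
gripper_width: 0.0852
grasp_force: 0.0
```

servo_tool([
  [-0.029,-0.0334,0.003,0],
  [-0.029,-0.0334,0.003,0],
  [-0.029,-0.0334,0.003,0],
  [-0.029,-0.0334,0.003,0],
  [-0.029,-0.0334,0.003,0],
])

```text
t: 1.4
position: [0.3502, 0.2142, 0.2013]
tcp_rot: [0.368, 3.12, 0.0]
wrist_force: [0.3, 0.5, 0.1]
gripper_width: 0.0852
grasp_force: 0.0
```

servo_tool([
  [-0.029,-0.0334,0.003,0],
  [-0.029,-0.0334,0.003,0],
  [-0.029,-0.0334,0.003,0],
  [-0.029,-0.0334,0.003,0],
  [-0.029,-0.0334,0.003,0],
])

```text
t: 2.02
position: [0.4524, 0.018, 0.1863]
tcp_rot: [0.368, 3.12, 0.0]
wrist_force: [0.2, 0.6, -0.5]
gripper_width: 0.0856
grasp_force: 0.0
```

servo_tool([
  [0,0,0,0],
])

```text
t: 2.15
position: [0.453, 0.0173, 0.1861]
tcp_rot: [0.374, 3.119, -0.0]
wrist_force: [-0.4, 0.2, 0.0]
gripper_width: 0.0855
grasp_force: 0.0
```

Run:
```python
from workcell import telemetry, imaging
from h import *
st=telemetry.sense(); s=imaging.snapshot("wrist"); s["T"]=wristT(s,st); pickle.dump(s,open("w1.pkl","wb"))
print(st["t"],st["position"],st["q"].round(2),R.from_rotvec(st["tcp_rot"]).as_matrix().round(3).tolist())
a=s["color"][:,:,::-1]; c=cv2.resize(a,(800,500),interpolation=cv2.INTER_CUBIC)
c=(255*(c/255.)**.6).astype('uint8')
cv2.imwrite("pics/w1.png",c)
```

```text
2.15 [0.45296758 0.01728233 0.1861328 ] [ 0.01  0.24  2.03 -0.    0.87 -1.32] [[-0.972, 0.236, 0.0], [0.236, 0.972, -0.0], [-0.0, -0.0, -1.0]]
```

View pics/w1.png

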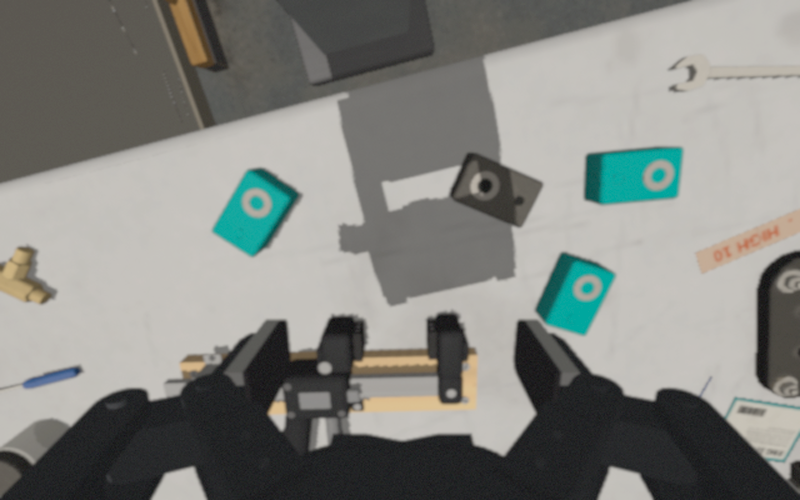

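The wrist view's up direction points toward the robot. It shows the block at (497,190) and the jaw pads at about (362,340) and (430,340). I'll overlay the modelled block and clamp wireframes to check the estimates.

```bash
cat >> h.py <<'E'
def box(x0,x1,y0,y1,z0,z1): return np.array([[x,y,z] for z in(z0,z1) for x,y in((x0,y0),(x1,y0),(x1,y1),(x0,y1))])
def pose(P,x,y,a):
    c,s=np.cos(a),np.sin(a); return P@np.array([[c,-s,0],[s,c,0],[0,0,1]]).T+[x,y,0]
E
cat > ov.py <<'E'
from h import *
def overlay(s,sets,out,u0,v0,u1,v1,k):
    c=cv2.resize(s["color"][v0:v1,u0:u1,::-1],None,fx=k,fy=k,interpolation=cv2.INTER_CUBIC)
    c=(255*(c/255.)**.5).astype('uint8')
    for P,col in sets:
        p=((proj(s,P)+.5-[u0,v0])*k).astype(int)
        if len(p)==8:
            for i in range(4):
                for a,b in((i,(i+1)%4),(i+4,(i+1)%4+4)): cv2.line(c,p[a].tolist(),p[b].tolist(),col,1)
        else: cv2.line(c,p[0].tolist(),p[1].tolist(),col,1)
    for u in range(u0-u0%20+20,u1,20): cv2.putText(c,str(u),(int((u-u0)*k),10),0,.35,(0,0,255))
    for v in range(v0-v0%20+20,v1,20): cv2.putText(c,str(v),(0,int((v-v0)*k)),0,.35,(0,0,255))
    cv2.imwrite(out,c)
E
cat > m.py <<'E'
from ov import *
a=np.radians(-11.8); ux=np.array([np.cos(a),np.sin(a)]);uy=np.array([-np.sin(a),np.cos(a)])
O=.5774*ux+.1179*uy; CL=(O[0],O[1],a)
def clampsets(CL,op=.058):
    P=lambda *b:pose(box(*b),*CL)
    return [(P(-.058,.022,-.07,0,.0,.051),(0,255,0)),(P(-.018,.042,-.24,.1,0.015,.015),(255,0,0)),
     (P(-.052,-.024,-.008,0,.004,.032),(0,255,255)),(P(-.052,-.024,op,op+.008,.004,.032),(255,0,255))]
E
python3 - <<'E'
from m import *
print(CL)
b=np.array([[0.4685,0.1042],[0.4342,0.055],[0.4045,0.0803],[0.4395,0.1295]])
d=(b[0]-b[1]+b[3]-b[2]);ang=np.arctan2(d[1],d[0]);print("block long axis deg",np.degrees(ang))
s=pickle.load(open("w1.pkl","rb"))
bl=pose(box(-.031,.031,-.02,.02,0,.032),.4367,.0922,ang)
overlay(s,clampsets(CL)+[(bl,(0,0,255))],"pics/o1.png",180,105,480,330,2.6)
E
```

```text
(np.float64(0.589308114783144), np.float64(-0.0026675551984470802), np.float64(-0.2059488517353309))
block long axis deg 54.84417773327258
```

View pics/o1.png

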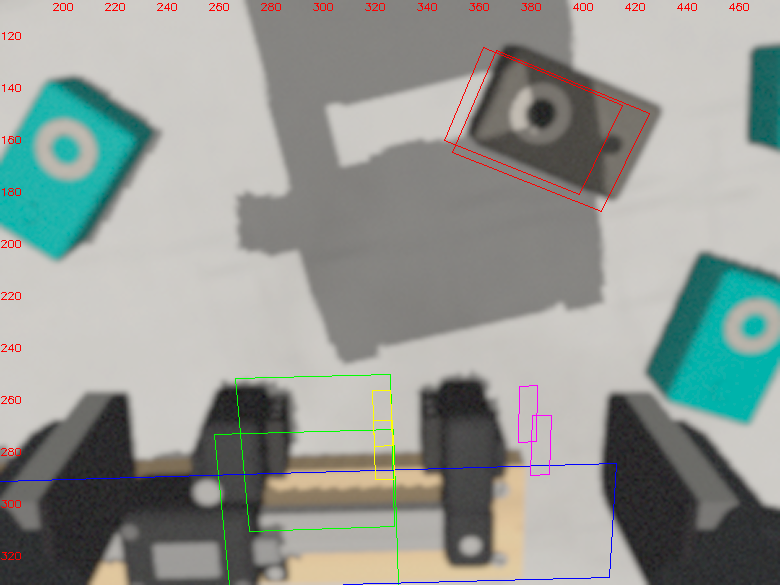

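Run:
```python
from m import *
s=pickle.load(open("w1.pkl","rb"))
f=lambda p:np.array(p)/2.6+[180,105]-.5
b=ray(s,f([(507,45),(660,108),(612,197),(470,137)]),.032)[:,:2]
print(b.round(4).tolist(),b.mean(0),np.linalg.norm(np.diff(b,axis=0),axis=1))
d=b[1]-b[0]+b[2]-b[3];print(np.degrees(np.arctan2(d[1],d[0])))
g=cv2.GaussianBlur(s["color"],(3,1),0).astype(int)
for u in(248,300,310,320,330,376,379): print(u,[tuple(int(t) for t in g[v,u]) [0::2] for v in range(275,298)])
for v in(258,264,270,274): print(v,[int(t) for t in g[v,284:350:1].sum(1)])
```

```text
[[0.4017, 0.0824], [0.4372, 0.1332], [0.4662, 0.1109], [0.4311, 0.0628]] [0.43403263 0.09733243] [0.06193173 0.03666447 0.05960359]
54.44970349382854
248 [(166, 155), (165, 154), (152, 142), (120, 112), (86, 80), (71, 59), (66, 44), (64, 33), (63, 30), (63, 30), (59, 28), (48, 22), (27, 13), (10, 6), (6, 6), (6, 6), (7, 7), (7, 6), (6, 6), (7, 7), (5, 6), (5, 5), (7, 8)]
300 [(165, 153), (165, 153), (163, 152), (154, 142), (130, 114), (94, 72), (72, 41), (67, 32), (67, 33), (72, 35), (105, 51), (150, 73), (178, 87), (186, 92), (187, 92), (184, 91), (170, 84), (135, 67), (98, 47), (82, 40), (78, 38), (76, 37), (73, 37)]
310 [(160, 148), (160, 148), (158, 146), (146, 133), (114, 98), (81, 57), (67, 35), (65, 32), (66, 32), (76, 37), (117, 57), (162, 80), (184, 91), (187, 92), (187, 92), (185, 90), (175, 86), (149, 73), (110, 53), (84, 40), (79, 38), (76, 37), (71, 36)]
320 [(158, 146), (157, 145), (152, 141), (136, 124), (102, 84), (74, 47), (66, 34), (66, 32), (68, 33), (85, 40), (128, 62), (169, 83), (186, 92), (188, 92), (188, 92), (186, 91), (174, 86), (142, 68), (104, 50), (83, 40
[... 1379 characters left out ...]
6, 446, 438, 409, 336, 219, 107, 51, 41, 44, 40, 32, 26, 21]
270 [60, 63, 63, 59, 48, 38, 51, 97, 168, 251, 334, 409, 456, 477, 483, 483, 482, 480, 479, 478, 478, 475, 472, 472, 469, 468, 467, 467, 467, 467, 464, 462, 460, 459, 457, 454, 453, 450, 450, 451, 452, 452, 455, 454, 452, 450, 450, 447, 447, 447, 444, 444, 446, 445, 438, 408, 336, 223, 120, 71, 63, 64, 64, 61, 52, 43]
274 [60, 64, 64, 63, 56, 45, 50, 93, 169, 265, 360, 432, 470, 482, 483, 481, 479, 477, 474, 472, 472, 469, 468, 466, 465, 464, 464, 464, 465, 466, 466, 466, 465, 461, 459, 458, 458, 457, 455, 452, 451, 449, 446, 446, 443, 443, 442, 442, 442, 443, 444, 444, 444, 443, 438, 412, 345, 238, 133, 77, 64, 64, 64, 59, 51, 41]
```

Run:
```python
from m import *
s=pickle.load(open("w1.pkl","rb"))
P=ray(s,[(300,285.5),(310,285.2),(320,285),(330,284.7),(376,283.9),(379,283.4)],.015)[:,:2]
l=np.polyfit(P[:,1],P[:,0],1);print("edge angle",-np.degrees(np.arctan(l[0])))
print("cam",s["T"][:3,3])
t=pickle.load(open("top.pkl","rb"));f=lambda p:np.array(p)/[4.7,4.4]+[222,145]
Q=ray(t,f([(378,305),(278,268)]),.01)[:,:2];H=ray(t,f([(582,40),(490,25)]),.045)[:,:2]
W=ray(s,[(292.3,262),(340.8,262)],.004)[:,:2]
for a in np.radians([-11.8,-12.3,-12.8]):
    M=np.array([[np.cos(a),-np.sin(a)],[np.sin(a),np.cos(a)]])
    print(np.degrees(a),"edge x",(P@M)[[0,3,5],0].round(4)," pads wrist",(W@M).round(4).tolist(),"top",(Q@M).round(4).tolist(),"handle/trig tips",(H@M).round(4).tolist())
```

```text
edge angle -12.119919741083551
cam [0.38384066 0.03522787 0.32827156]
-11.8 edge x [0.5584 0.5585 0.5586]  pads wrist [[0.5335, 0.0735], [0.5353, 0.1306]] top [[0.5333, 0.069], [0.5439, 0.1254]] handle/trig tips [[0.6945, -0.009], [0.6941, 0.0394]]
-12.3 edge x [0.5577 0.5574 0.5571]  pads wrist [[0.5328, 0.0782], [0.5342, 0.1353]] top [[0.5327, 0.0736], [0.5428, 0.1301]] handle/trig tips [[0.6946, -0.0029], [0.6938, 0.0455]]
-12.8 edge x [0.5569 0.5564 0.5555]  pads wrist [[0.5321, 0.0828], [0.533, 0.14]] top [[0.532, 0.0783], [0.5416, 0.1348]] handle/trig tips [[0.6946, 0.0031], [0.6934, 0.0515]]
```

servo_tool([
  [0.022,0.0245,0.033,0],
  [0.0223,0.0245,0.033,0],
  [0,0,0,10.2],
  [0,0,0,10.2],
  [0,0,0,10.2],
])

```text
t: 2.82
position: [0.4193, 0.0784, 0.1203]
tcp_rot: [-1.184, -2.909, 0.0]
wrist_force: [0.7, 0.2, 0.9]
gripper_width: 0.0854
grasp_force: 0.0
```

servo_tool([
  [0,0,0,10.2],
  [0,0,0,10.2],
  [0,0,0,10.2],
  [0,0,0,10.2],
  [0,0,0,10.2],
])

```text
t: 3.45
position: [0.4194, 0.0783, 0.1204]
tcp_rot: [-2.322, -2.116, 0.001]
wrist_force: [-0.5, -0.5, 0.6]
gripper_width: 0.0853
grasp_force: 0.0
```

servo_tool([
  [0,0,0,10.2],
  [0,0,0,10.2],
  [0,0,0,9.8],
  [0,0,0,0],
])

```text
t: 3.95
position: [0.4195, 0.0781, 0.1204]
tcp_rot: [-2.788, -1.448, 0.0]
wrist_force: [-0.5, 0.6, 0.1]
gripper_width: 0.0852
grasp_force: 0.0
```

Run:
```python
from workcell import telemetry, imaging
from ov import *
st=telemetry.sense(); s=imaging.snapshot("wrist"); s["T"]=wristT(s,st); pickle.dump(s,open("w2.pkl","wb"))
M=R.from_rotvec(st["tcp_rot"]).as_matrix()
print(st["t"],st["position"],np.degrees(np.arctan2(M[1,1],M[0,1])))
bl=pose(box(-.031,.031,-.02,.02,0,.032),.4355,.095,np.radians(54.6))
overlay(s,[(bl,(0,0,255))],"pics/o2.png",120,20,520,320,1.95)
```

```text
3.95 [0.41953879 0.07811358 0.12037012] -35.0896882783444
```

View pics/o2.png

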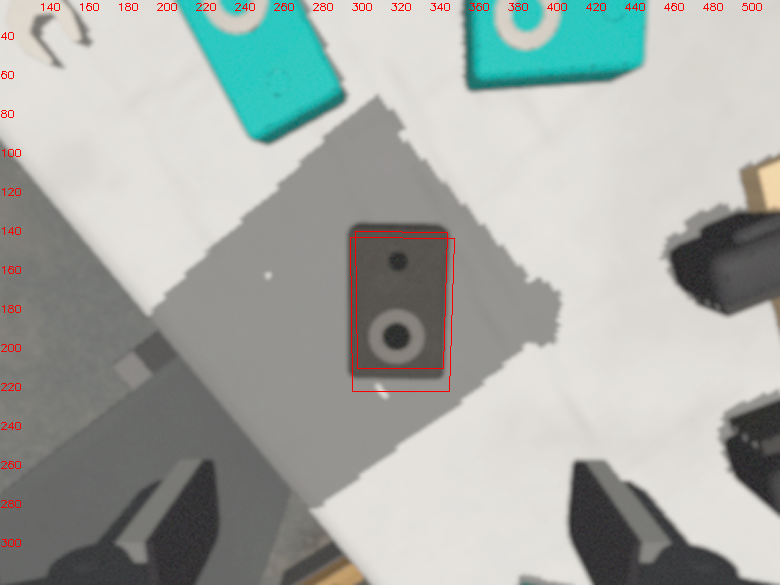

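Run:
```python
from ov import *
s=pickle.load(open("w2.pkl","rb"))
g=s["color"].astype(int).sum(2)
print("col320",g[128:222,310].tolist());print("row",g[175,285:360].tolist())
f=lambda p:np.array(p)/1.95+[120,20]-.5
b=ray(s,f([(351,232),(447,232),(443,377),(350,377)]),.032)[:,:2]
print(b.round(4).tolist(),b.mean(0),np.linalg.norm(np.diff(b,axis=0),axis=1))
d=b[0]-b[3]+b[1]-b[2];print(np.degrees(np.arctan2(d[1],d[0])))
```

```text
col320 [257, 254, 254, 251, 243, 212, 138, 73, 56, 66, 75, 81, 82, 81, 82, 84, 82, 86, 86, 88, 83, 86, 87, 86, 86, 80, 80, 81, 82, 79, 83, 85, 86, 83, 84, 86, 88, 88, 86, 85, 87, 87, 87, 86, 87, 85, 86, 86, 83, 84, 84, 86, 85, 82, 87, 91, 100, 115, 132, 150, 169, 181, 184, 183, 185, 185, 186, 181, 166, 152, 140, 119, 101, 86, 81, 81, 80, 81, 83, 80, 81, 81, 79, 80, 86, 131, 197, 243, 259, 260, 263, 262, 257, 257]
row [258, 260, 258, 260, 259, 261, 260, 260, 259, 260, 259, 249, 212, 152, 97, 82, 78, 83, 81, 85, 83, 86, 86, 89, 86, 86, 86, 83, 83, 86, 83, 82, 86, 83, 84, 84, 87, 84, 86, 87, 80, 79, 85, 82, 88, 83, 86, 82, 87, 85, 83, 84, 85, 85, 87, 83, 84, 88, 83, 85, 82, 77, 80, 117, 181, 235, 255, 260, 259, 259, 262, 261, 261, 260, 258]
[[0.4386, 0.1334], [0.4686, 0.1124], [0.4351, 0.065], [0.404, 0.0868]] [0.43656613 0.09939548] [0.03658345 0.05805966 0.03800873]
54.068229898729754
```

Run:
```python
from ov import *
s=pickle.load(open("w2.pkl","rb"))
c=ray(s,[(323.3,174.5)],.032)[0,:2];print(c)
rot=lambda d:np.array([[np.cos(np.radians(d)),-np.sin(np.radians(d))],[np.sin(np.radians(d)),np.cos(np.radians(d))]])
w1=np.array([.434,.0973])
e=np.linalg.solve(rot(-35.1)-rot(76.2),c-w1);t=c-rot(-35.1)@e;print("e(tooly,perp)",e,"true",t)
a=54.4;d=np.array([np.cos(np.radians(a)),np.sin(np.radians(a))])
for ctr in(c,t):
    G=ctr-.024*d; D=G-np.array([.4195,.0781]);print(G,D,"tool dx,dy",D@rot(54.9)[:,0],D@rot(-35.1)[:,0])
```

```text
[0.43756722 0.10103128]
e(tooly,perp) [-0.00135759  0.00281611] true [0.43705865 0.09794666]
[0.42359627 0.08151687] [0.00409627 0.00341687] tool dx,dy 0.0051508825575970136 0.0013866436976516876
[0.4230877  0.07843225] [0.0035877  0.00033225] tool dx,dy 0.0023347730297634426 0.0027442320976854284
```

The block's top face spans about (298..348, 135..213), with the ring end toward the gripper as intended. I'll descend and grip that end.

servo_tool([
  [0.003,0.002,0.03,0.5],
  [0,0,0.04,0],
  [0,0,0.035,0],
  [0,0,0.012,0],
  [0,0,0,0],
])

```text
t: 4.62
position: [0.4231, 0.0788, 0.0031]
tcp_rot: [-2.794, -1.434, 0.002]
wrist_force: [-0.2, -0.8, 0.4]
gripper_width: 0.0856
grasp_force: 0.0
```

servo_tool([
  [0,0,0,0],
  [0,0,0,0],
  [0,0,0,0],
  [0,0,0,0],
  [0,0,0,0],
], fingers=1)

```text
t: 5.25
position: [0.4241, 0.0787, 0.0045]
tcp_rot: [2.795, 1.433, 0.002]
wrist_force: [-1.5, 0.0, 11.0]
gripper_width: 0.0392
grasp_force: 59.3
```

servo_tool([
  [0,0,-0.008,0],
  [-0.012,0.024,0,0],
  [-0.012,0.024,0,0],
  [-0.0124,0.024,0,0],
  [0,0,0,9.5],
])

```text
t: 5.88
position: [0.4621, 0.0056, 0.0119]
tcp_rot: [2.908, 1.188, 0.003]
wrist_force: [0.3, 1.1, -1.9]
gripper_width: 0.0389
grasp_force: 60.9
```

servo_tool([
  [0,0,0,9.5],
  [0,0,0,9.5],
  [0,0,0,9.5],
  [0,0,0,9.5],
  [0,0,0,9.5],
])

```text
t: 6.5
position: [0.4607, 0.007, 0.0118]
tcp_rot: [3.14, -0.084, 0.0]
wrist_force: [0.1, 0.1, -1.4]
gripper_width: 0.0391
grasp_force: 61.0
```

servo_tool([
  [0,0,0,9.4],
  [0,0,0,0],
])

```text
t: 6.75
position: [0.4608, 0.007, 0.0117]
tcp_rot: [-3.124, 0.33, -0.0]
wrist_force: [-0.7, 0.1, -1.3]
gripper_width: 0.0388
grasp_force: 60.9
```

Run:
```python
from workcell import telemetry, imaging
from m import *
st=telemetry.sense(); s=imaging.snapshot("wrist"); s["T"]=wristT(s,st); pickle.dump(s,open("w3.pkl","wb"))
t=imaging.snapshot("top");pickle.dump(t,open("t3.pkl","wb"))
M=R.from_rotvec(st["tcp_rot"]).as_matrix()
print(st["t"],st["position"],np.degrees(np.arctan2(M[1,1],M[0,1])),st["grasp_force"],st["gripper_width"])
a=np.radians(-12.);u,w=.578,.0755
CL=(u*np.cos(a)-w*np.sin(a),u*np.sin(a)+w*np.cos(a),a);print(CL)
overlay(s,clampsets(CL,.057),"pics/o3.png",150,0,550,300,1.95)
```

```text
6.75 [0.46076547 0.00701395 0.01172241] -102.07109461969762 60.94099402427673 0.038820470334996145
(np.float64(0.5810666458808804), np.float64(-0.046322813437262564), np.float64(-0.20943951023931956))
```

View pics/o3.png

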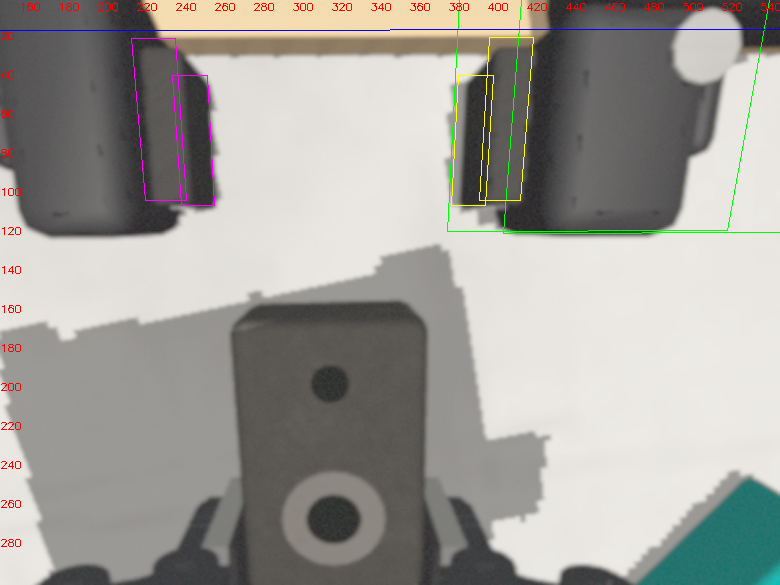

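Both pads are visible, at about x=216 and x=450 near the bench, and their midpoint (333) lines up with the gripped block (about 330). The strip's front edge is at row 38. Next I'll work out the travel.

Run:
```python
from ov import *
s=pickle.load(open("w3.pkl","rb"));f=lambda p:np.array(p)/1.95+[150,0]-.5
ux=np.array([np.cos(np.radians(-12)),np.sin(np.radians(-12))])
q=lambda p,z:(ray(s,f([p]),z)[0,:2]@ux).round(4)
print("front top",q((330,322),.039),"front bottom",q((330,303),.007),"strip top",q((330,38),.015),"strip bot",q((330,53),0),"jaw tip",q((440,235),.045),q((130,236),.045),"tcp",np.array([.4608,.0070])@ux)
```

```text
front top 0.5033 front bottom 0.503 strip top 0.5586 strip bot 0.5596 jaw tip 0.5197 0.5196 tcp 0.44927503258241336
```

servo_tool([
  [0.012,0,0,0],
  [0.012,0,0.0035,0],
  [0.012,0,0.0035,0],
  [0.01,0,0,0],
  [0,0,0,0],
])

```text
t: 7.48
position: [0.5071, -0.0029, 0.0043]
tcp_rot: [-3.124, 0.332, -0.002]
wrist_force: [0.6, -0.8, 0.5]
gripper_width: 0.0392
grasp_force: 61.3
```

servo_tool([
  [0.003,0,0,0],
  [0.003,0,0,0],
  [0.002,0,0,0],
  [0,0,0,0],
])

```text
t: 7.98
position: [0.5131, -0.0043, 0.0042]
tcp_rot: [3.124, -0.332, -0.002]
wrist_force: [-2.5, 1.5, 4.1]
gripper_width: 0.0388
grasp_force: 61.8
```

servo_tool([
  [0.001,0,0,0],
  [0.001,0,0,0],
  [0,0,0,0],
])

```text
t: 8.35
position: [0.5149, -0.0047, 0.0042]
tcp_rot: [3.124, -0.332, -0.002]
wrist_force: [-3.1, -0.0, 5.5]
gripper_width: 0.0392
grasp_force: 61.9
```

servo_tool([
  [0.001,0,0,0],
  [0,0,0,0],
])

```text
t: 8.6
position: [0.5149, -0.0047, 0.0042]
tcp_rot: [3.124, -0.332, -0.005]
wrist_force: [-7.1, 2.4, 8.6]
gripper_width: 0.0391
grasp_force: 62.5
```

servo_tool([
  [0.001,0,0,0],
  [0,0,0,0],
])

```text
t: 8.85
position: [0.5149, -0.0048, 0.0042]
tcp_rot: [3.124, -0.333, -0.008]
wrist_force: [-9.3, 3.7, 11.6]
gripper_width: 0.0391
grasp_force: 62.9
```

servo_tool([
  [-0.0015,0,0,0],
  [0,0,0,0],
])

```text
t: 9.1
position: [0.5149, -0.0048, 0.0043]
tcp_rot: [3.124, -0.332, -0.003]
wrist_force: [-5.4, 1.7, 6.8]
gripper_width: 0.039
grasp_force: 62.0
```

servo_tool([
  [0,0,0,0],
  [0,0,0,0],
  [-0.005,0,0,0],
  [-0.01,0,0,0],
  [0,0,-0.04,0],
], fingers=0.35)

```text
t: 9.72
position: [0.4974, -0.0014, 0.0424]
tcp_rot: [3.123, -0.332, -0.012]
wrist_force: [0.8, 1.0, 0.4]
gripper_width: 0.0553
grasp_force: 0.0
```

servo_tool([
  [0,0,-0.05,0],
  [-0.03,0,-0.03,0],
  [0,0,0,0],
], fingers=0)

```text
t: 10.1
position: [0.4707, 0.0049, 0.126]
tcp_rot: [-3.124, 0.332, -0.003]
wrist_force: [0.5, -0.3, -0.1]
gripper_width: 0.0855
grasp_force: 0.0
```

Run:
```python
from workcell import telemetry, imaging
from m import *
st=telemetry.sense(); s=imaging.snapshot("wrist"); s["T"]=wristT(s,st); pickle.dump(s,open("w4.pkl","wb"))
print(st["t"],st["position"])
a=np.radians(-12.);u,w=.5775,.0755
CL=(u*np.cos(a)-w*np.sin(a),u*np.sin(a)+w*np.cos(a),a)
P=lambda *b:pose(box(*b),*CL)
# expected trigger & handle: trigger front x=72, y guessed; lean lines
S=clampsets(CL,.057)+[(P(-.08,-.018,.0085,.0485,0,.032),(0,0,255))]
overlay(s,S,"pics/o4.png",120,0,520,310,1.9)
```

```text
10.1 [0.47065587 0.00493734 0.12595736]
```

View pics/o4.png

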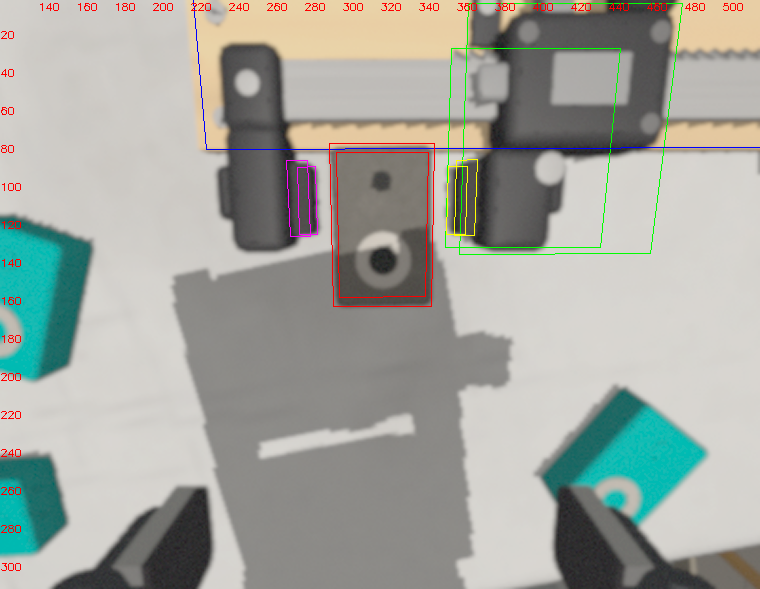

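The block lies home: the overlay at (290..342, 80..163) matches it and the strip edge. Next I'll go above the trigger and handle.

servo_tool([
  [0.0475,0.0224,0.004,0],
  [0.0475,0.0224,0.004,0],
  [0.0475,0.0224,0.004,0],
  [0.0476,0.0224,0.004,0],
  [0,0,0,10.3],
])

```text
t: 10.78
position: [0.6415, -0.1255, 0.1061]
tcp_rot: [3.079, -0.621, 0.001]
wrist_force: [-1.0, 1.1, 0.1]
gripper_width: 0.0851
grasp_force: 0.0
```

servo_tool([
  [0,0,0,0],
])

```text
t: 10.9
position: [0.6384, -0.1233, 0.1061]
tcp_rot: [-3.082, 0.61, 0.004]
wrist_force: [-0.2, -0.6, -0.2]
gripper_width: 0.0852
grasp_force: 0.0
```

Run:
```python
from workcell import telemetry, imaging
from m import *
st=telemetry.sense(); s=imaging.snapshot("wrist"); s["T"]=wristT(s,st); pickle.dump(s,open("w5.pkl","wb"))
M=R.from_rotvec(st["tcp_rot"]).as_matrix()
print(st["t"],st["position"],np.degrees(np.arctan2(M[1,1],M[0,1])),st["q"])
a=np.radians(-12.);u,w=.5775,.0755
CL=(u*np.cos(a)-w*np.sin(a),u*np.sin(a)+w*np.cos(a),a)
P=lambda b:pose(np.array(b),*CL)
tb=box(.032,.117,-.037,-.025,.022,.044)
hb=box(.022,.123,-.0823,-.0578,.020,.046); hb[:,1]-=.18*(hb[:,0]-.072)
overlay(s,[(P(tb),(0,0,255)),(P(hb),(0,255,0))],"pics/o5.png",120,20,520,320,1.95)
```

```text
10.9 [ 0.63838378 -0.12329915  0.10613751] -112.40858327103221 [-2.09099553e-01  6.12222220e-01  1.64139837e+00  7.19709095e-06
  8.90677954e-01  1.75279644e+00]
```

View pics/o5.png

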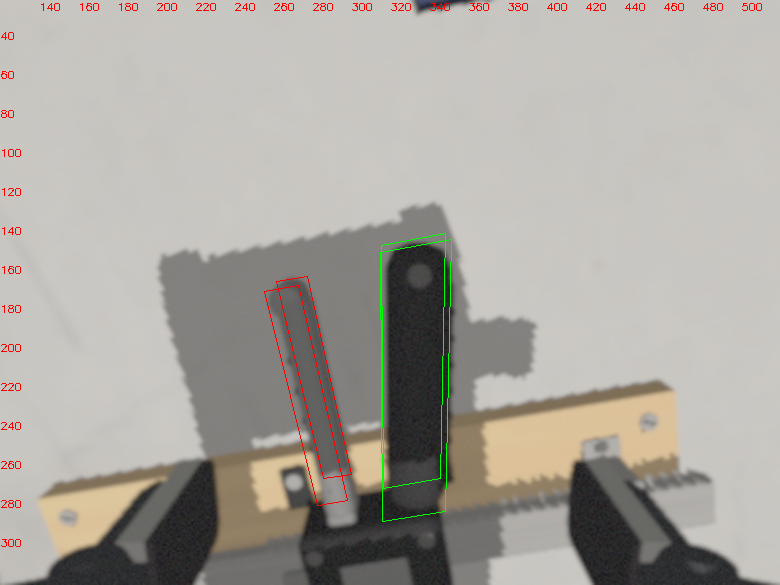

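The real trigger and handle sit about 2 mm right of the overlay (trigger about x=300, handle 388..447), so I'll shift slightly and descend astride them.

servo_tool([
  [0,0.001,0.03,0],
  [0,0,0.03,0],
  [0,0,0.024,0],
  [0,0,0.012,0],
  [0,0,0,0],
])

```text
t: 11.58
position: [0.6378, -0.1235, 0.0115]
tcp_rot: [-3.082, 0.609, 0.003]
wrist_force: [0.4, -0.8, 0.2]
gripper_width: 0.0856
grasp_force: 0.0
```

servo_tool([
  [0,0,0,0],
  [0,0,0,0],
], fingers=0.3)

```text
t: 11.82
position: [0.6407, -0.1227, 0.0145]
tcp_rot: [-3.08, 0.611, -0.006]
wrist_force: [1.3, 7.4, 3.9]
gripper_width: 0.0599
grasp_force: 4.1
```

servo_tool([
  [0,0,0,0],
  [0,0,0,0],
  [0,0,0,0],
], fingers=0.6)

```text
t: 12.2
position: [0.64, -0.1263, 0.0164]
tcp_rot: [3.079, -0.61, 0.007]
wrist_force: [-8.1, -8.0, 20.3]
gripper_width: 0.0376
grasp_force: 60.6
```

servo_tool([
  [0,0,0,0],
  [0,0,0,0],
  [0,0,0,0],
  [0,0,0,0],
], fingers=0)

```text
t: 12.7
position: [0.6386, -0.1239, 0.0122]
tcp_rot: [3.081, -0.611, -0.0]
wrist_force: [-0.5, 0.5, 0.5]
gripper_width: 0.0855
grasp_force: 0.0
```

```bash
cat > gap.py <<'E'
from workcell import telemetry, imaging
from m import *
# block's and sliding jaw's change seen from the top camera
a=np.radians(-12.);u,w=.5775,.0755
t=imaging.snapshot("top"); st=telemetry.sense(); print(st["t"],st["position"],st["wrist_force"].round(1))
t0=pickle.load(open("t3.pkl","rb"))
# rectified strip along clamp y through pads (x -0.035) from y=-.01 to .11 at z=.045
ys=np.arange(-.01,.125,.002)
def prof(t,x,z):
    p=np.c_[np.full_like(ys,x+u),ys+w-.0047]; c,s=np.cos(a),np.sin(a)
    W=np.c_[p[:,0]*c-p[:,1]*s,p[:,0]*s+p[:,1]*c,np.full_like(ys,z)]
    q=proj(t,W).astype(np.float32)
    return cv2.remap(t["color"].astype(np.float32).sum(2),q[:,:1],q[:,1:],cv2.INTER_LINEAR)[:,0].astype(int).tolist()
print("before",prof(t0,-.05,.03)); print("now",prof(t,-.05,.03))
E
python3 gap.py
```

```text
12.75 [ 0.63861002 -0.12390285  0.01220075] [-0.2 -0.4 -0.6]
before [100, 90, 82, 98, 99, 295, 437, 479, 482, 449, 298, 228, 252, 320, 315, 312, 310, 261, 146, 236, 294, 310, 321, 363, 444, 472, 477, 471, 466, 467, 470, 459, 364, 158, 102, 111, 97, 73, 59, 15, 51, 99, 137, 149, 128, 125, 114, 100, 99, 90, 288, 427, 480, 478, 471, 468, 469, 468, 468, 472, 471, 472, 474, 471, 475, 471, 467, 467]
now [325, 325, 326, 328, 330, 327, 326, 328, 335, 324, 320, 321, 324, 327, 329, 326, 323, 325, 330, 330, 325, 328, 329, 322, 324, 329, 330, 329, 327, 327, 329, 328, 326, 324, 327, 322, 325, 328, 330, 334, 329, 324, 326, 332, 326, 325, 329, 334, 329, 327, 330, 328, 327, 331, 332, 324, 320, 322, 327, 328, 327, 330, 332, 330, 329, 326, 327, 329]
```

servo_tool([
  [0,0,0,0],
  [0,0,0,0],
  [0,0,0,0],
], fingers=0.6)

```text
t: 13.12
position: [0.6391, -0.126, 0.0146]
tcp_rot: [3.079, -0.609, 0.002]
wrist_force: [-6.2, -7.5, 13.1]
gripper_width: 0.0373
grasp_force: 58.6
```

servo_tool([
  [0,0,0,0],
  [0,0,0,0],
  [0,0,0,0],
  [0,0,0,0],
], fingers=0)

```text
t: 13.62
position: [0.6385, -0.1239, 0.0121]
tcp_rot: [3.081, -0.611, -0.0]
wrist_force: [0.3, 0.3, 0.2]
gripper_width: 0.0858
grasp_force: 0.0
```

servo_tool([
  [0,0,0,0],
  [0,0,0,0],
  [0,0,0,0],
], fingers=0.6)

```text
t: 14.0
position: [0.6391, -0.126, 0.0146]
tcp_rot: [3.079, -0.609, 0.002]
wrist_force: [-5.5, -7.0, 14.0]
gripper_width: 0.0379
grasp_force: 58.6
```

servo_tool([
  [0,0,0,0],
  [0,0,0,0],
  [0,0,0,0],
  [0,0,0,0],
], fingers=0)

```text
t: 14.5
position: [0.6385, -0.1239, 0.0121]
tcp_rot: [3.081, -0.611, -0.0]
wrist_force: [0.1, -0.8, 0.4]
gripper_width: 0.0852
grasp_force: 0.0
```

servo_tool([
  [0,0,0,0],
  [0,0,0,0],
  [0,0,0,0],
], fingers=0.6)

```text
t: 14.88
position: [0.6392, -0.1259, 0.0147]
tcp_rot: [3.079, -0.609, 0.002]
wrist_force: [-6.3, -6.5, 14.7]
gripper_width: 0.0377
grasp_force: 58.7
```

servo_tool([
  [0,0,0,0],
  [0,0,0,0],
  [0,0,0,0],
  [0,0,0,0],
], fingers=0)

```text
t: 15.38
position: [0.6385, -0.1239, 0.0121]
tcp_rot: [3.081, -0.611, -0.0]
wrist_force: [0.7, -0.5, 0.0]
gripper_width: 0.0853
grasp_force: 0.0
```

Run:
```python
from workcell import imaging
from m import *
s=imaging.snapshot("side");s0=pickle.load(open("side.pkl","rb"));pickle.dump(s,open("s6.pkl","wb"))
a=np.radians(-12.);u,w=.5775,.0755
c,sn=np.cos(a),np.sin(a)
xs=np.arange(.02,-.08,-.002); ys=np.arange(-.03,.13,.002)   # rectified z=.045 plane
X,Y=np.meshgrid(xs,ys,indexing="ij")
W=np.c_[((X+u)*c-(Y+w)*sn).ravel(),((X+u)*sn+(Y+w)*c).ravel(),np.full(X.size,.045)]
im=lambda s:cv2.remap(s["color"].astype(np.float32).sum(2),*[q.reshape(X.shape).astype(np.float32) for q in proj(s,W).T],cv2.INTER_LINEAR)
for k in(12,24,32):
    print("x",xs[k].round(3));print(im(s0)[k].astype(int).tolist());print(im(s)[k].astype(int).tolist())
```

```text
x -0.004
[311, 256, 175, 112, 92, 96, 120, 190, 298, 379, 429, 436, 444, 460, 467, 473, 473, 462, 449, 438, 450, 449, 442, 454, 461, 462, 466, 467, 461, 459, 459, 452, 440, 421, 396, 357, 315, 329, 337, 334, 325, 317, 296, 286, 277, 232, 161, 88, 85, 99, 123, 176, 226, 254, 230, 191, 244, 348, 449, 491, 504, 502, 501, 502, 500, 500, 501, 501, 502, 503, 505, 504, 502, 501, 499, 497, 495, 494, 493, 491]
[247, 238, 261, 303, 317, 313, 289, 277, 281, 284, 290, 290, 287, 289, 289, 289, 288, 288, 288, 289, 288, 287, 285, 289, 290, 290, 288, 289, 290, 288, 290, 291, 290, 288, 288, 288, 287, 287, 288, 291, 288, 287, 289, 290, 290, 289, 289, 288, 289, 288, 291, 290, 289, 287, 287, 288, 289, 289, 290, 289, 289, 288, 287, 281, 262, 243, 235, 247, 277, 306, 322, 324, 311, 290, 251, 251, 293, 316, 344, 380]
x -0.028
[376, 300, 215, 141, 107, 94, 90, 87, 84, 100, 158, 278, 402, 496, 531, 536, 536, 536, 534, 532, 534, 531, 527, 522, 517, 513, 512, 511, 511, 508, 505, 506, 504, 499, 453, 364, 236, 124, 56, 60, 73, 87, 93, 89, 77, 63, 63, 73, 87, 97, 100, 100, 98, 97, 93, 85, 94, 129, 235, 340, 439, 
[... 590 characters left out ...]
36, 536, 535, 534, 532, 532, 533, 529, 524, 521, 517, 512, 507, 505, 503, 504, 504, 503, 504, 504, 502, 483, 466, 431, 382, 322, 247, 158, 86, 66, 79, 89, 95, 98, 94, 91, 95, 139, 228, 337, 427, 476, 496, 507, 513, 514, 514, 517, 518, 516, 518, 521, 522, 525, 528, 531, 532, 529, 529, 531, 529, 528]
[375, 428, 444, 439, 417, 355, 319, 333, 405, 441, 442, 413, 392, 406, 447, 479, 486, 486, 486, 487, 487, 486, 485, 485, 488, 488, 487, 487, 488, 489, 488, 487, 488, 487, 488, 488, 488, 489, 488, 488, 488, 489, 490, 491, 490, 488, 488, 489, 488, 489, 488, 488, 489, 488, 488, 489, 489, 489, 488, 489, 488, 487, 487, 489, 490, 490, 490, 490, 490, 488, 485, 462, 406, 324, 254, 283, 339, 415, 441, 450]
```

servo_tool([
  [0,0,0,0],
  [0,0,0,0],
  [0,0,0,0],
], fingers=0.42)

```text
t: 15.8
position: [0.6389, -0.1238, 0.0125]
tcp_rot: [-3.081, 0.611, -0.001]
wrist_force: [1.4, 1.5, 1.2]
gripper_width: 0.0493
grasp_force: 1.3
```

servo_tool([
  [0,0,0,0],
  [0,0,0,0],
  [0,0,0,0],
], fingers=0.6)

```text
t: 16.18
position: [0.6385, -0.1256, 0.0134]
tcp_rot: [3.08, -0.612, 0.001]
wrist_force: [-4.1, -5.3, 10.9]
gripper_width: 0.0376
grasp_force: 59.6
```

servo_tool([
  [0,0,0,0],
  [0,0,0,0],
  [0,0,0,0],
  [0,0,0,0],
], fingers=0)

```text
t: 16.68
position: [0.6386, -0.124, 0.0122]
tcp_rot: [3.081, -0.611, -0.0]
wrist_force: [-0.2, -0.9, -0.4]
gripper_width: 0.0857
grasp_force: 0.0
```

servo_tool([
  [0,0,0,0],
  [0,0,0,0],
  [0,0,0,0],
], fingers=0.42)

```text
t: 17.05
position: [0.6394, -0.1237, 0.0128]
tcp_rot: [-3.081, 0.611, -0.003]
wrist_force: [1.7, 1.3, 2.5]
gripper_width: 0.0496
grasp_force: 1.4
```

servo_tool([
  [0,0,0,0],
  [0,0,0,0],
  [0,0,0,0],
], fingers=0.6)

```text
t: 17.42
position: [0.6387, -0.1256, 0.0135]
tcp_rot: [3.08, -0.612, 0.001]
wrist_force: [-3.4, -6.4, 10.7]
gripper_width: 0.0374
grasp_force: 60.8
```

servo_tool([
  [0,0,0,0],
  [0,0,0,0],
  [0,0,0,0],
  [0,0,0,0],
], fingers=0)

```text
t: 17.92
position: [0.6385, -0.124, 0.0122]
tcp_rot: [3.081, -0.611, -0.0]
wrist_force: [0.9, -1.0, -0.1]
gripper_width: 0.0856
grasp_force: 0.0
```

servo_tool([
  [0,0,-0.04,0],
  [0,0,-0.05,0],
  [0,-0.001,-0.006,-10.3],
  [-0.0475,-0.0224,-0.004,0],
  [-0.0475,-0.0224,-0.004,0],
])

```text
t: 18.55
position: [0.5547, -0.0588, 0.1166]
tcp_rot: [3.124, -0.334, 0.001]
wrist_force: [1.1, -0.4, 0.7]
gripper_width: 0.0855
grasp_force: 0.0
```

servo_tool([
  [-0.0475,-0.0224,-0.004,0],
  [-0.0476,-0.0224,-0.004,0],
  [0,0,0,0],
])

```text
t: 18.92
position: [0.4686, 0.006, 0.1244]
tcp_rot: [3.124, -0.329, -0.004]
wrist_force: [0.4, 0.5, -0.0]
gripper_width: 0.0853
grasp_force: 0.0
```

```bash
cat > look.py <<'E'
from workcell import telemetry, imaging
from m import *
st=telemetry.sense(); s=imaging.snapshot("wrist"); s["T"]=wristT(s,st); pickle.dump(s,open("w7.pkl","wb"))
print(st["t"],st["position"])
s0=pickle.load(open("w4.pkl","rb"))
a=np.radians(-12.);u,w=.5775,.0755;c,sn=np.cos(a),np.sin(a)
ys=np.arange(-.02,.1,.001)
def prof(s,x,z):
    W=np.c_[(x+u)*c-(ys+w)*sn,(x+u)*sn+(ys+w)*c,np.full(ys.size,z)]
    q=proj(s,W).astype(np.float32)
    return cv2.remap(s["color"].astype(np.float32).sum(2),q[:,:1],q[:,1:],cv2.INTER_LINEAR)[:,0].astype(int)
for x,z in((-.038,.032),(-.05,.045),(0,.04)):
    print(x,z); print("before",prof(s0,x,z).tolist()); print("now",prof(s,x,z).tolist())
E
python3 look.py
```

```text
18.925 [0.46861217 0.00604875 0.12438938]
-0.038 0.032
before [120, 120, 123, 119, 110, 91, 72, 53, 39, 20, 22, 34, 57, 70, 70, 72, 71, 67, 56, 38, 37, 103, 197, 299, 441, 510, 522, 519, 487, 364, 200, 158, 164, 168, 174, 174, 176, 172, 168, 166, 164, 164, 168, 172, 173, 171, 173, 177, 180, 183, 181, 181, 183, 182, 185, 187, 186, 179, 173, 170, 170, 171, 170, 172, 173, 167, 151, 165, 284, 424, 474, 479, 455, 347, 168, 45, 43, 64, 72, 71, 77, 71, 69, 60, 37, 24, 38, 48, 63, 79, 100, 114, 118, 117, 116, 110, 107, 104, 100, 96, 95, 91, 87, 81, 76, 69, 58, 53, 71, 85, 79, 85, 218, 381, 467, 478, 477, 474, 474, 473]
now [118, 121, 121, 118, 104, 82, 66, 48, 34, 19, 27, 40, 58, 70, 71, 73, 73, 66, 59, 77, 123, 152, 165, 168, 172, 176, 175, 171, 166, 165, 163, 163, 166, 171, 171, 173, 171, 176, 182, 182, 180, 179, 179, 179, 182, 186, 183, 178, 172, 170, 171, 170, 169, 170, 169, 164, 151, 122, 79, 65, 72, 73, 65, 49, 40, 50, 68, 82, 95, 108, 116, 115, 113, 112, 111, 109, 107, 104, 101, 96, 93, 85, 80, 69, 58, 51, 63, 74, 67, 67, 168, 348, 463, 486, 487, 487, 486, 484, 485, 483, 481, 480, 478
[... 1739 characters left out ...]
455, 431, 331, 168, 84, 70, 65, 101, 269, 422, 464, 468, 470, 468, 468, 468, 468, 472, 484, 488, 489, 493]
now [96, 82, 68, 126, 260, 334, 348, 350, 352, 356, 356, 357, 345, 293, 218, 188, 262, 372, 416, 422, 423, 423, 423, 422, 423, 424, 423, 424, 424, 425, 424, 424, 424, 425, 426, 424, 426, 426, 425, 426, 427, 426, 427, 428, 427, 427, 429, 427, 428, 428, 428, 428, 429, 430, 430, 429, 431, 431, 431, 431, 433, 429, 363, 204, 78, 58, 77, 94, 108, 113, 171, 335, 447, 481, 482, 476, 463, 424, 317, 164, 89, 76, 71, 61, 134, 335, 440, 458, 458, 458, 460, 458, 457, 457, 458, 458, 457, 458, 459, 457, 458, 460, 458, 458, 458, 459, 460, 459, 459, 461, 460, 461, 461, 461, 463, 464, 476, 483, 486, 489]
```

The jaw has moved in by about 21.5 mm. Both pads touch the block and the sliding pad is compressed by about 4 mm. I'll check the block's end position and squareness.

Run:
```python
from m import *
a=np.radians(-12.);u,w=.5775,.0755;c,sn=np.cos(a),np.sin(a)
xs=np.arange(-.095,-.06,.0005)
for n,Y in(("w4",(.015,.022,.029,.036,.043)),("w7",(.006,.013,.02,.027,.034))):
    s=pickle.load(open(n+".pkl","rb"));o=[]
    for y in Y:
        W=np.c_[(xs+u)*c-(y+w)*sn,(xs+u)*sn+(y+w)*c,np.full(xs.size,.032)]
        q=proj(s,W).astype(np.float32)
        p=cv2.remap(s["color"].astype(np.float32).sum(2),q[:,:1],q[:,1:],cv2.INTER_LINEAR)[:,0]
        o.append(round(float(xs[np.argmin(np.diff(p))]),4))
    print(n,o,"slope",np.polyfit(Y,o,1)[0])
```

```text
w4 [-0.08, -0.08, -0.08, -0.0805, -0.0805] slope -0.021428571428571127
w7 [-0.08, -0.08, -0.08, -0.08, -0.08] slope 1.562229959232684e-15
```

The block's rear edge is at x = -80 mm, so its end is flush against the strip and it is square to the jaws. The robot is clear of everything, so I'm handing in.

```bash
python3 -c "
from workcell import job; print(job.sign_off())"
```

```text
the job is handed in; nothing more can be done
None
```

The black block is clamped: its end is flush against the plywood strip, it sits square between both pads, the trigger is released and the arm is clear. The job is handed in; sign-off returned no verdict, and I judged the grip from the sliding pad being about 4 mm compressed, not from a force reading.

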